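Assemble the T-bar jewellery stand: seat its tapered post and tap it until it locks

TASK

Put the T-bar jewellery stand together: lift the brass post out of the smoked acrylic organiser and set its tapered end upright in the socket of the marble block, where it comes to rest still standing proud; let go of it there. Then tap it down on the middle of its crossbar with the shut fingers, in at least two separate taps and firmly but without hammering, until it has locked solid and goes down no further, and leave it standing there. Leave the ring cone, the watch and the two cosmetics tubes where they are.

Things in the scene. Friction and masses are not known exactly. Their poses are not given: they have to be found in the camera images.
- post: loose brass T-bar post, 164 mm tall, 0.18 to 0.33 kg. Origin: centre of its lower end; z up along it. Round tapered shank 0 to 50 mm above the origin (15 mm thick at the lower end, widening evenly to 29 mm), round stem 12 mm thick up to 150 mm, then a crossbar. Starts upright and loose in one of the organiser's three wells, its lower end 5 mm above the dresser.
- grip (a point): centre of the post's crossbar, 157 mm above the post's origin. The bar is square, 14 x 14 mm, 120 mm long, lying along the post's x axis, right on top of the stem; its middle is a good grip from above, fingers closing along the post's y.
- bar (a point): centre of the flat top face of the crossbar, 164 mm above the post's origin: the spot to tap
- foot: fixed marble block 90 x 90 x 60 mm, the foot of the stand. Origin: centre of its underside, on the dresser; z up. A round hole 33 mm wide goes down from the middle of its top, and four steel jaws, sprung inward, stand in it and form the taper socket.
- mouth (a point): centre of the hole's mouth, in the marble block's top face, 60 mm above the dresser; z up
- jaws (a point): on the socket's axis, level with the upper ends of the four jaws, 10 mm below the mouth. They leave an opening 19 mm wide here that narrows downward with the shank's own taper. Set in lightly (3 to 5 N), the post stops with its lower end 25 to 31 mm below the mouth and stays so by friction. Driving it further takes some 4 to 14 N, more the faster it is pushed; it stays where it is left.
- deep (a point): on the socket's axis, 49 mm below the mouth. Somewhere between 37 and 49 mm below the mouth (it differs each time, and cannot be seen) the post's lower end meets a hard steel plug: it stops dead and is locked. A firm tap there is 18 to 25 N. More than 30 N on the plug counts as hammering and spoils it.
- organiser: fixed smoked acrylic block 64 x 165 x 45 mm with three round wells 31 mm wide and 40 mm deep in a row along its y axis, 52 mm apart (at y = -52, 0 and 52 mm). Origin: centre of its underside; z up. One well holds the post, the other two a cosmetics tube each.
- tube_short: bystander: cosmetics tube 80 mm tall, 21 mm thick, upright and loose in a well of the organiser; origin at its lower end
- tube_tall: bystander: cosmetics tube 102 mm tall, 19 mm thick, upright and loose in a well of the organiser; origin at its lower end
- ring_cone: bystander: glass ring cone 78 mm tall, 52 mm wide at its base, loose on the dresser between the marble block and the organiser; origin centre of its underside
- watch: bystander: gold-tone watch with closed bracelet, a ring 58 mm across lying flat with its 34 mm case standing on edge, loose on the dresser on the robot's side; origin centre of its underside
Mind the look-alikes: they are no part of the job. Leave any brown or red look-alike of the foot alone.

How it is judged:
By the outcome, as a careful person would: the job done as asked, in the order asked, and still so for the second after the job is handed in, with the robot touching nothing.
It also fails if it takes over 64 s, if anything falls off the work surface, if the arm or the gripper's body presses on something with over 40 N, if the wrist force passes 120 N, or if a joint passes its speed limit or range.

ROBOT

A 6-joint arm with a two-finger parallel gripper is mounted at the origin on the work surface. World frame = base frame: x ahead of the robot, y to its left, z up, the work surface at z = 0. Lengths are in mm, angles in rad, forces in N, time in s.
With the tool pointing down it reaches from about 275 to 825 mm from the base axis. Payload 4.9 kg.
Tool frame: the origin (TCP) lies on the mounting face of the last link; the fingertips stand 173 mm ahead of it and the grasp point (between the pads) lies 155 mm ahead of it (bot.grasp_offset is the distance from the TCP to the grasp point, in mm); z points along the fingers, y is the direction in which the jaws open and shut (so a half turn about z gives the same grasp; the last joint's range is limited). The gripper opens to 85 mm and grips with 20 to 120 N. Pads are 22 mm wide; open, the fingers measure 114 mm over their backs; the gripper's body (76 mm by 85 mm) begins 54 mm behind the grasp point. The pads swing forward as they close: fully open they stand 13 mm farther back than shut.
Start: joints at [1.035, 0.326, -0.193, 1.052, 0, 1.437], TCP at [215.088, 506.218, 404.681] pointing down, gripper open.
Joint ranges: [-2.65, 2.65], [-0.97, 1.79], [-1.3, 1.35], [-1.93, 2.1], [-1.47, 1.37], [-3.14, 3.14]. Speed limits (rad/s): [2.57, 2.57, 3.14, 3.14, 3.14, 3.14].

INTERFACE

Orientations are given as a unit quaternion [x, y, z, w].
In Python, from workcell import bot, snapshot, camera_info, ticket gives the robot as it stands.
- The arm moves only by the tool arm_command, never from a script. Its argument "rows" is a list of rows, each an object with "travel": the shift along the tool's x, y, z in m, a list of three; "turn": the turn, a rotation vector about the tool's x, y, z in rad, a list of three; "gripper": the opening, from -1 (shut) to 1 (fully open), so that 0 is half open. A call has 1 to 12 rows; each row is the pose to reach, as a shift and turn from the pose commanded when the call began, along the tool's axes at that moment; what a row does not reach only later rows make up. A row lasts 1/12 s, in which the tool goes at most 41.7 mm and 7.16 degrees, less where a joint would pass 70% of its speed; a pose out of reach is approached as far as the arm can. A call with a gripper value outside its range is refused whole. The fingers move at their own pace and stop on an object; the grip force is fixed at half the most. Time passes only in rows, so rows that repeat a pose let the fingers close. It gives the time, the measured TCP pose, the force and the opening at its end, in the units of the state.
- bot.sense(): the state, without advancing time (a new reading comes with each control period).
- snapshot(name): name is "side" or "top"; returns (picture, depth): 400x640x3 uint8, red, green, blue; 400x640 float32, mm along the optical axis (not along the pixel's ray), 0 where there is no reading.
- camera_info(name): a dict with "fov_y" (degrees; the focal length in pixels is half the picture's height over the tangent of half this angle, whatever the lens; pixels are square), "cx", "cy" (the principal point, pixels), "position" and "orientation" of the camera in the world. Camera axes: x right, y down, z forward; pixel columns grow to the right and rows downward; lengths in mm; the calibration is good to about 2 mm. A picture is of the moment at which its call begins. camera_info takes no time and is no camera call.
- ticket.close_job(): hands the job in, once; it reports no verdict.
The state is a dict: "time_s": time; "joint_pos": joint angles; "joint_vel": joint speeds; "joint_torque": joint torques, N m; "position": TCP position; "orientation": TCP orientation; "force": force on the tool from outside, world axes, zero at the start; "ft_torque": the same for the moment, N m; "finger_gap": finger opening in mm.
Only numpy, scipy, OpenCV 4.12 (cv2) and the standard library are available. Lean on these libraries where they do the work, as an engineer would, in place of code of your own. Each camera call takes 0.05 s, during which the arm holds its last target.

## Working session

There is one attempt and no reset: what is moved stays moved. The work goes in short steps, Python scripts to look and compute and a tool call to move; the robot and the scene stay as the last step left them, time stands still between calls to the robot, and variables do not carry over. Pictures are saved under pics/ and viewed, and the job is handed in when it is done.

Besides the shell and the picture viewer there is one more tool, called after "Request:" as name(argument=value, ...) on one line, values as JSON. arm_command: Moves the arm, as the interface text tells. Its arguments: {"type":"object","properties":{"rows":{"type":"array","items":{"type":"object","properties":{"travel":{"type":"array","items":{"type":"number"}},"turn":{"type":"array","items":{"type":"number"}},"gripper":{"type":"number"}}}}},"required":["rows"]}

```bash
mkdir -p pics; ls
python3 - <<'E'
from workcell import bot,snapshot,camera_info
import cv2,numpy as np
for n in("side","top"):
    p,d=snapshot(n); cv2.imwrite(f"pics/{n}0.png",p[:,:,::-1]); np.savez(f"{n}0.npz",p=p,d=d); print(n,camera_info(n))
s=bot.sense(); print(s, bot.grasp_offset)
E
```

```text
pics
side {'fov_y': 50.01405588493714, 'cx': 323.72498864867947, 'cy': 199.24216369691433, 'position': array([ 381.29679284, -670.11336494,  753.53398512]), 'orientation': array([ 0.89929903, -0.08146942,  0.0281009 , -0.42875906])}
top {'fov_y': 45.653883880403285, 'cx': 321.25941098571803, 'cy': 208.75005648196463, 'position': array([ 307.83748317,  141.29601698, 1280.49094062]), 'orientation': array([ 0.71159065, -0.69737464,  0.06623555, -0.05403901])}
{'time_s': 0.1, 'joint_pos': array([ 1.03484201e+00,  3.26884210e-01, -1.93472587e-01,  1.05199809e+00,
        4.24467405e-05,  1.43656931e+00]), 'joint_vel': array([-0.00018622, -0.00131092,  0.00355902, -0.00068196, -0.0012801 ,
        0.00148146]), 'joint_torque': array([ 6.94582013e-04, -4.44238722e+01,  2.63039070e+01,  7.86835706e-03,
       -9.94110155e-05, -3.76587209e-06]), 'position': array([214.92590021, 506.00004051, 403.97634638]), 'orientation': array([ 1.99515645e-01,  9.79894331e-01, -7.28959684e-04, -2.76313683e-04]), 'force': array([-0.29809694,  1.36102035,  0.33106562]), 'ft_torque': array([ 0.00570543,  0.01973412, -0.01437161]), 'finger_gap': 85.37939999422915} 154.70000000000002
```

View pics/side0.png

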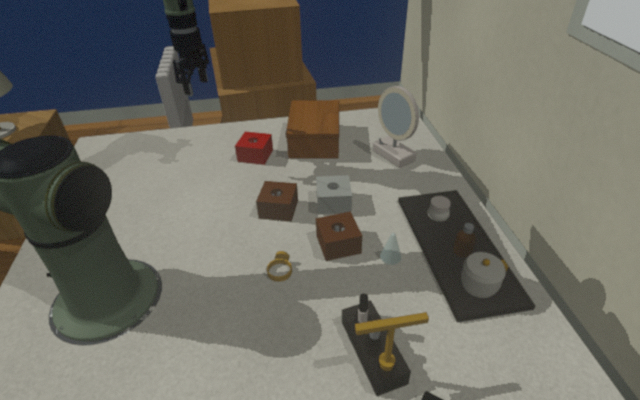

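View pics/top0.png

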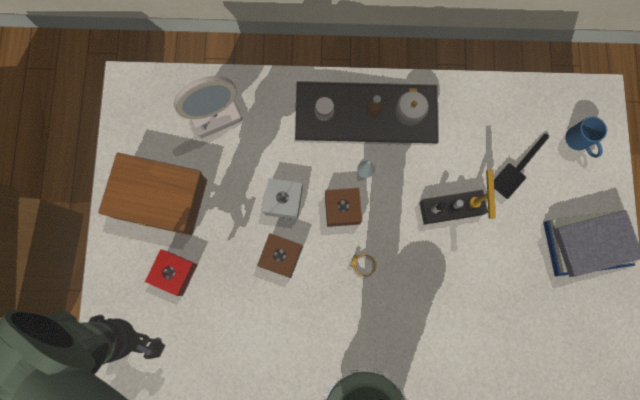

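Side view: the post stands at about (390,340) in the organiser. The block candidates are grey-white (333,193), brown (278,200), brown (340,235) and red (254,148). In the top view these are at (283,198), (280,255), (343,207) and (171,272). Only the grey-white one fits the marble description. I'll confirm it in an enlarged crop.

```bash
cat > h.py <<'E'
import numpy as np,cv2
from scipy.spatial.transform import Rotation as R
from workcell import bot,snapshot,camera_info
def cam(n):
    c=camera_info(n); f=200/np.tan(np.radians(c['fov_y'])/2); return c,f,R.from_quat(c['orientation']).as_matrix(),np.array(c['position'])
def ray(n,u,v):
    c,f,M,p=cam(n); return p,M@np.array([(u-c['cx'])/f,(v-c['cy'])/f,1.])
def onz(n,u,v,z):
    p,d=ray(n,u,v); return p+d*(z-p[2])/d[2]
def cloud(n,d):
    c,f,M,p=cam(n); v,u=np.mgrid[0:400,0:640]
    P=np.stack([(u-c['cx'])/f*d,(v-c['cy'])/f*d,d],-1)@M.T+p; P[d<=0]=np.nan; return P
def proj(n,X):
    c,f,M,p=cam(n); q=(np.asarray(X)-p)@M; return np.array([q[0]/q[2]*f+c['cx'],q[1]/q[2]*f+c['cy']])
def tri(a,b):
    (p,d),(q,e)=ray('top',*a),ray('side',*b); s=np.linalg.lstsq(np.c_[d,-e],q-p,rcond=None)[0]
    A,B=p+s[0]*d,q+s[1]*e; return (A+B)/2,np.linalg.norm(A-B)
E
python3 - <<'E'
from h import *
t=np.load('top0.npz')['p'][:,:,::-1];s=np.load('side0.npz')['p'][:,:,::-1]
a=cv2.resize(t[165:235,250:320],(400,400),interpolation=2)
b=cv2.resize(t[160:230,420:510],(390,300),interpolation=2)
c=cv2.resize(s[165:225,300:370],(400,343),interpolation=2)
e=cv2.resize(s[285:395,335:435],(390,300),interpolation=2)
im=np.zeros((600,800,3),np.uint8)
for (x,y,i) in((0,0,cv2.resize(a,(390,300))),(400,0,b),(0,300,cv2.resize(c,(350,300))),(400,300,cv2.resize(e,(273,300)))): im[y:y+i.shape[0],x:x+i.shape[1]]=i
cv2.imwrite('pics/crop1.png',im)
for n in('top','side'):
    P=cloud(n,np.load(n+'0.npz')['d'].astype(float)); p=np.load(n+'0.npz')['p']
    hsv=cv2.cvtColor(p,cv2.COLOR_RGB2HSV)
    m=(hsv[:,:,1]>130)&(hsv[:,:,0]>15)&(hsv[:,:,0]<32)&(P[:,:,2]>155)&(P[:,:,2]<185)&(P[:,:,0]<700)
    k,l,st,ce=cv2.connectedComponentsWithStats(m.astype(np.uint8))
    for i in range(1,k):
        if st[i,4]<60: continue
        Q=P[l==i]; x0=np.nanmean(Q,0); print(n,'bar',st[i],ce[i],x0, Q.min(0),Q.max(0)); r=cv2.minAreaRect(Q[:,:2].astype(np.float32)); print(r)
    # marble top
    reg=np.zeros_like(m); 
    if n=='top': reg[170:230,255:310]=1
    else: reg[165:215,312:358]=1
    m=reg&(P[:,:,2]>53)&(P[:,:,2]<67)&(hsv[:,:,1]<60)
    k,l,st,ce=cv2.connectedComponentsWithStats(m.astype(np.uint8)); i=1+st[1:,4].argmax()
    Q=P[l==i]; print(n,'foot',st[i],Q.mean(0),cv2.minAreaRect(Q[:,:2].astype(np.float32)))
E
```

```text
top bar [487 170   8  48 282] [490.59574468 193.42198582] [ 545.68555468 -282.608924    168.61954207] [ 487.69539041 -291.1275204   156.56943581] [ 603.40061188 -275.62268452  175.7155028 ]
((545.6273803710938, -284.1903381347656), (115.67318725585938, 15.370687484741211), 1.1808435916900635)
top foot [ 263  178   39   39 1060] [547.07015392 224.38657672  60.42197973] ((547.8876342773438, 224.65171813964844), (90.73797607421875, 91.46238708496094), 83.4270248413086)
side bar [214  21  85  15 450] [254.62666667  28.25111111] [ 401.36271367 1237.43551049  170.29399018] [ 229.19733355 1218.5871068   155.03077436] [ 589.32843828 1252.68092064  184.84930349]
((409.2965087890625, 1237.0648193359375), (360.735595703125, 26.37667465209961), 2.0508480072021484)
side bar [355 313  73  21 670] [389.25671642 322.91492537] [ 542.56054304 -286.03197229  167.50011638] [ 487.01084078 -292.49943602  157.19725334] [ 605.56827523 -277.12241248  172.46173565]
((546.2857666015625, -284.2925109863281), (118.53013610839844, 14.837874412536621), 0.8469038605690002)
side foot [316 176  36  24 699] [547.08204691 220.51438481  58.85472856] ((547.697998046875, 224.63897705078125), (95.45648956298828, 89.85260009765625), 83.36858367919922)
```

View pics/crop1.png

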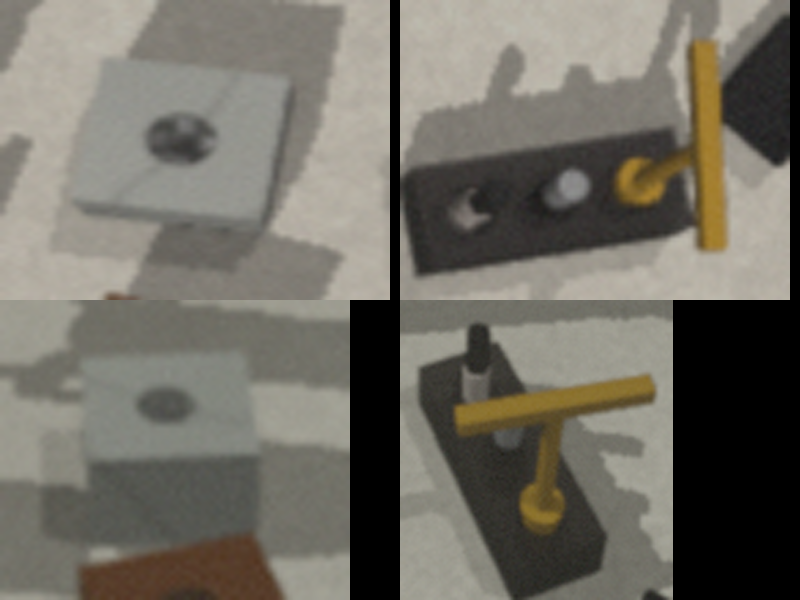

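The top-left and bottom-left crops confirm the pale grey marble block with its hole, at top (283,198) and side (333,186). The brown and red blocks are look-alikes. The post has a yellow T bar, at top (490,193) and side (389,323). Next I check the hole and whether the post leans.

```bash
cat >> h.py <<'E'
def plan(pos,xang,deg=True):
    """pos TCP target mm, tool x heading deg, pointing down -> travel m, turn, from measured pose"""
    s=bot.sense(); M=R.from_quat(s['orientation']).as_matrix()
    a=np.radians(xang); T=np.array([[np.cos(a),np.sin(a),0],[np.sin(a),-np.cos(a),0],[0,0,-1]])
    t=M.T@(np.array(pos)-s['position'])/1000; r=R.from_matrix(M.T@T).as_rotvec()
    print('t',round(s['time_s'],2),'pos',s['position'].round(1),'travel',t.round(4),'turn',r.round(4),'F',s['force'].round(1),'gap',round(s['finger_gap'],1))
E
python3 - <<'E'
from h import *
for n,reg in(('top',(183,214,267,300)),('side',(176,196,318,350))):
    z=np.load(n+'0.npz'); p=z['p']; a,b,c,d=reg
    g=cv2.cvtColor(p,cv2.COLOR_RGB2GRAY)[a:b,c:d]
    bg=np.median(g); m=(g<bg*0.8).astype(np.uint8)
    k,l,st,ce=cv2.connectedComponentsWithStats(m); i=1+st[1:,4].argmax(); ys,xs=np.where(l==i)
    cs,_=cv2.findContours((l==i).astype(np.uint8),0,1); e=cv2.fitEllipse(cv2.convexHull(max(cs,key=len)))
    u,v=e[0][0]+c,e[0][1]+a; print(n,'hole',u,v,e[1],st[i],onz(n,u,v,60))
print(onz('top',475.6,202.5,55),onz('side',387.4,360.5,55))
# ends of bar on two views -> bar centre by triangulation of component centres
print(proj('top',[546,-284,169]),proj('side',[546,-284,169]))
print(tri((490.6,193.4),(389.3,322.9)))
plan([546,-284,410],181)
E
```

```text
top hole 281.8835802078247 197.16898345947266 (11.90543270111084, 12.558065414428711) [  9   9  13  12 119] [546.40770921 225.60252802  60.        ]
side hole 332.67395305633545 185.68629932403564 (6.874542713165283, 10.974407196044922) [ 9  7 12  7 63] [546.88191243 224.59775873  60.        ]
[ 544.43421178 -285.0440166    55.        ] [ 547.86412003 -286.325578     55.        ]
[491.21907362 193.20738327] [391.16547798 320.92019624]
(array([ 544.85629044, -283.95405414,  164.54669997]), np.float64(3.1140986738643366))
t 0.1 pos [214.9 506.  404. ] travel [-0.6136 -0.5977 -0.0053] turn [-0.0015 -0.0006 -0.4192] F [-0.3  1.4  0.3] gap 85.4
```

Request:
arm_command(rows=[{"travel": [-0.2,-0.195,-0.005],"turn": [0,0,-0.14],"gripper": 1},{"travel": [-0.4,-0.39,-0.005],"turn": [0,0,-0.28],"gripper": 1},{"travel": [-0.614,-0.598,-0.005],"turn": [0,0,-0.419],"gripper": 1},{"travel": [-0.614,-0.598,-0.005],"turn": [0,0,-0.419],"gripper": 1},{"travel": [-0.614,-0.598,-0.005],"turn": [0,0,-0.419],"gripper": 1},{"travel": [-0.614,-0.598,-0.005],"turn": [0,0,-0.419],"gripper": 1},{"travel": [-0.614,-0.598,-0.005],"turn": [0,0,-0.419],"gripper": 1},{"travel": [-0.614,-0.598,-0.005],"turn": [0,0,-0.419],"gripper": 1},{"travel": [-0.614,-0.598,-0.005],"turn": [0,0,-0.419],"gripper": 1},{"travel": [-0.614,-0.598,-0.005],"turn": [0,0,-0.419],"gripper": 1},{"travel": [-0.614,-0.598,-0.005],"turn": [0,0,-0.419],"gripper": 1},{"travel": [-0.614,-0.598,-0.005],"turn": [0,0,-0.419],"gripper": 1}])

```text
time_s: 1.1
position: [405.5, 50.3, 407.9]
orientation: [-0.009, 1.0, 0.0, 0.0]
force: [0.6, 0.9, 0.0]
finger_gap: 85.3
```

```bash
python3 -c "
from h import *
plan([546,-284,410],181)"
```

```text
t 1.1 pos [405.5  50.3 407.9] travel [-0.1348 -0.3367 -0.0022] turn [ 0.0001  0.0001 -0.0004] F [0.6 0.9 0. ] gap 85.3
```

Request:
arm_command(rows=[{"travel": [-0.135,-0.337,-0.002],"turn": [0,0,0],"gripper": 1},{"travel": [-0.135,-0.337,-0.002],"turn": [0,0,0],"gripper": 1},{"travel": [-0.135,-0.337,-0.002],"turn": [0,0,0],"gripper": 1},{"travel": [-0.135,-0.337,-0.002],"turn": [0,0,0],"gripper": 1},{"travel": [-0.135,-0.337,-0.002],"turn": [0,0,0],"gripper": 1},{"travel": [-0.135,-0.337,-0.002],"turn": [0,0,0],"gripper": 1},{"travel": [-0.135,-0.337,-0.002],"turn": [0,0,0],"gripper": 1},{"travel": [-0.135,-0.337,-0.002],"turn": [0,0,0],"gripper": 1},{"travel": [-0.135,-0.337,-0.002],"turn": [0,0,0],"gripper": 1},{"travel": [-0.135,-0.337,-0.002],"turn": [0,0,0],"gripper": 1},{"travel": [-0.135,-0.337,-0.002],"turn": [0,0,0],"gripper": 1},{"travel": [-0.135,-0.337,-0.002],"turn": [0,0,0],"gripper": 1}])

```text
time_s: 2.1
position: [545.8, -281.7, 409.1]
orientation: [-0.009, 1.0, 0.001, -0.001]
force: [-0.7, -0.4, -0.1]
finger_gap: 85.8
```

```bash
python3 -c "
from h import *
plan([546,-284,317],181)"
```

```text
t 2.1 pos [ 545.8 -281.7  409.1] travel [-0.0004 -0.0024  0.0921] turn [ 0.0016 -0.0016 -0.0003] F [-0.7 -0.4 -0.1] gap 85.8
```

Request:
arm_command(rows=[{"travel": [0,-0.002,0.02],"turn": [0.001,-0.001,0],"gripper": 1},{"travel": [0,-0.002,0.045],"turn": [0.001,-0.001,0],"gripper": 1},{"travel": [0,-0.002,0.065],"turn": [0.001,-0.001,0],"gripper": 1},{"travel": [0,-0.002,0.08],"turn": [0.001,-0.001,0],"gripper": 1},{"travel": [0,-0.002,0.09],"turn": [0.001,-0.001,0],"gripper": 1},{"travel": [0,-0.002,0.092],"turn": [0.001,-0.001,0],"gripper": 1},{"travel": [0,-0.002,0.092],"turn": [0.001,-0.001,0],"gripper": 1},{"travel": [0,-0.002,0.092],"turn": [0.001,-0.001,0],"gripper": 1}])

```text
time_s: 2.77
position: [546.5, -283.9, 319.0]
orientation: [-0.009, 1.0, -0.001, 0.001]
force: [-0.3, -0.1, 0.6]
finger_gap: 85.6
```

```bash
python3 -c "
from h import *
plan([546,-284,317],181)
p,d=snapshot('side');cv2.imwrite('pics/side1.png',cv2.resize(p[240:400,300:500,::-1],(800,600)))"
```

```text
t 2.77 pos [ 546.5 -283.9  319. ] travel [ 0.0005 -0.0001  0.002 ] turn [-0.0018  0.0021  0.0005] F [-0.3 -0.1  0.6] gap 85.6
```

View pics/side1.png

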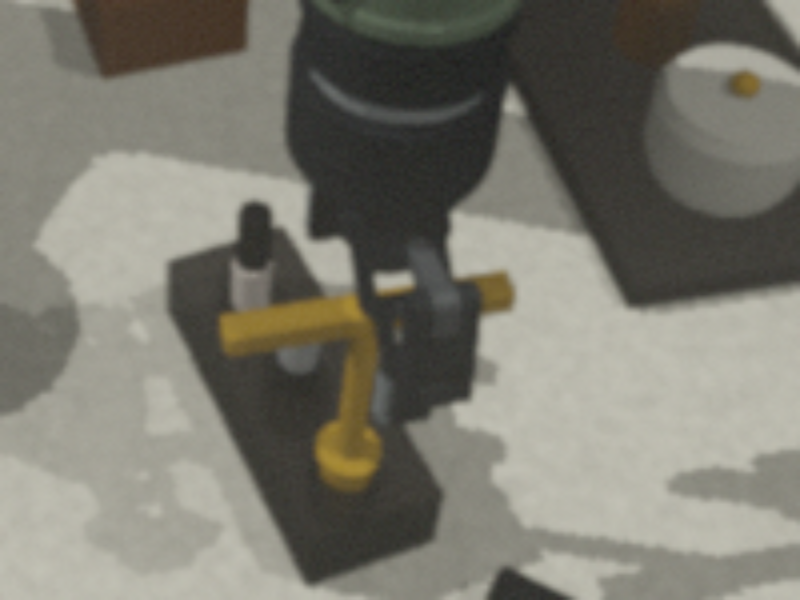

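The fingers straddle the bar near its middle, the near finger at crop (430,340). Closing.

Request:
arm_command(rows=[{"travel": [0,0,0.002],"turn": [0,0,0],"gripper": -1},{"travel": [0,0,0.002],"turn": [0,0,0],"gripper": -1},{"travel": [0,0,0.002],"turn": [0,0,0],"gripper": -1},{"travel": [0,0,0.002],"turn": [0,0,0],"gripper": -1},{"travel": [0,0,0.002],"turn": [0,0,0],"gripper": -1},{"travel": [0,0,0.002],"turn": [0,0,0],"gripper": -1},{"travel": [0,0,0.002],"turn": [0,0,0],"gripper": -1},{"travel": [0,0,0.002],"turn": [0,0,0],"gripper": -1},{"travel": [0,0,0.002],"turn": [0,0,0],"gripper": -1},{"travel": [0,0,0.002],"turn": [0,0,0],"gripper": -1}])

```text
time_s: 3.65
position: [546.3, -284.2, 316.1]
orientation: [-0.009, 1.0, -0.001, 0.001]
force: [-0.4, 1.0, 2.4]
finger_gap: 12.9
```

```bash
python3 -c "
from h import *
plan([546,-284,450],181)"
```

```text
t 3.65 pos [ 546.3 -284.2  316.1] travel [ 1.000e-04  1.000e-04 -1.339e-01] turn [-0.0011  0.0013 -0.0002] F [-0.4  1.   2.4] gap 12.9
```

Request:
arm_command(rows=[{"travel": [0,0,-0.008],"turn": [0,0,0],"gripper": -1},{"travel": [0,0,-0.02],"turn": [0,0,0],"gripper": -1},{"travel": [0,0,-0.035],"turn": [0,0,0],"gripper": -1},{"travel": [0,0,-0.05],"turn": [0,0,0],"gripper": -1},{"travel": [0,0,-0.065],"turn": [0,0,0],"gripper": -1},{"travel": [0,0,-0.08],"turn": [0,0,0],"gripper": -1},{"travel": [0,0,-0.095],"turn": [0,0,0],"gripper": -1},{"travel": [0,0,-0.11],"turn": [0,0,0],"gripper": -1},{"travel": [0,0,-0.125],"turn": [0,0,0],"gripper": -1},{"travel": [0,0,-0.135],"turn": [0,0,0],"gripper": -1},{"travel": [0,0,-0.135],"turn": [0,0,0],"gripper": -1},{"travel": [0,0,-0.135],"turn": [0,0,0],"gripper": -1}])

```text
time_s: 4.65
position: [546.1, -284.2, 450.9]
orientation: [-0.009, 1.0, -0.001, 0.001]
force: [0.6, 0.2, -2.4]
finger_gap: 12.8
```

```bash
python3 -c "
from h import *
plan([547,225,450],181)
p,d=snapshot('side');cv2.imwrite('pics/side2.png',p[:,:,::-1])"
```

```text
t 4.65 pos [ 546.1 -284.2  450.9] travel [-9.600e-03  5.091e-01  3.000e-04] turn [-0.0014  0.0014 -0.0002] F [ 0.6  0.2 -2.4] gap 12.8
```

View pics/side2.png

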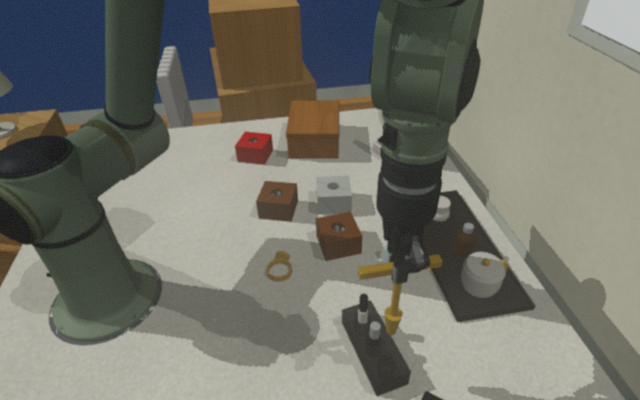

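The post hangs upright in the gripper, shank at (395,315), clear of the tubes at (363,305) and (375,330). Carrying it across.

Request:
arm_command(rows=[{"travel": [0,0.01,0],"turn": [0,0,0],"gripper": -1},{"travel": [0,0.03,0],"turn": [0,0,0],"gripper": -1},{"travel": [-0.001,0.055,0],"turn": [0,0,0],"gripper": -1},{"travel": [-0.002,0.08,0],"turn": [0,0,0],"gripper": -1},{"travel": [-0.002,0.105,0],"turn": [0,0,0],"gripper": -1},{"travel": [-0.003,0.13,0],"turn": [0,0,0],"gripper": -1},{"travel": [-0.003,0.155,0],"turn": [0,0,0],"gripper": -1},{"travel": [-0.003,0.18,0],"turn": [0,0,0],"gripper": -1},{"travel": [-0.004,0.205,0],"turn": [0,0,0],"gripper": -1},{"travel": [-0.004,0.23,0],"turn": [0,0,0],"gripper": -1},{"travel": [-0.005,0.25,0],"turn": [0,0,0],"gripper": -1},{"travel": [-0.005,0.265,0],"turn": [0,0,0],"gripper": -1}])

```text
time_s: 5.7
position: [545.8, -16.6, 449.6]
orientation: [-0.01, 1.0, 0.0, -0.001]
force: [-0.8, 0.9, -1.5]
finger_gap: 13.1
```

Request:
arm_command(rows=[{"travel": [0,0.015,0],"turn": [0,0,0],"gripper": -1},{"travel": [0,0.035,0],"turn": [0,0,0],"gripper": -1},{"travel": [-0.001,0.06,0],"turn": [0,0,0],"gripper": -1},{"travel": [-0.002,0.085,0],"turn": [0,0,0],"gripper": -1},{"travel": [-0.002,0.11,0],"turn": [0,0,0],"gripper": -1},{"travel": [-0.003,0.135,0],"turn": [0,0,0],"gripper": -1},{"travel": [-0.003,0.16,0],"turn": [0,0,0],"gripper": -1},{"travel": [-0.004,0.185,0],"turn": [0,0,0],"gripper": -1},{"travel": [-0.004,0.21,0],"turn": [0,0,0],"gripper": -1},{"travel": [-0.005,0.23,0],"turn": [0,0,0],"gripper": -1},{"travel": [-0.005,0.24,0],"turn": [0,0,0],"gripper": -1},{"travel": [-0.005,0.244,0],"turn": [0,0,0],"gripper": -1}])

```text
time_s: 6.7
position: [546.6, 226.7, 449.4]
orientation: [-0.01, 1.0, -0.001, -0.0]
force: [-0.2, -0.4, -1.7]
finger_gap: 12.7
```

Run:
```python
from h import *
plan([547,225,395],181)
ims=[]
for n,(a,b,c,d) in(('side',(60,240,240,440)),('top',(120,270,180,380))):
    p,d_=snapshot(n); np.savez(n+'3.npz',p=p,d=d_); ims.append(cv2.resize(p[a:b,c:d,::-1],(400,400)))
cv2.imwrite('pics/c3.png',np.hstack(ims))
```

```text
t 6.7 pos [546.6 226.7 449.4] travel [-0.0005 -0.0016  0.0544] turn [-0.0012 -0.0008  0.0022] F [-0.2 -0.4 -1.7] gap 12.7
```

View pics/c3.png

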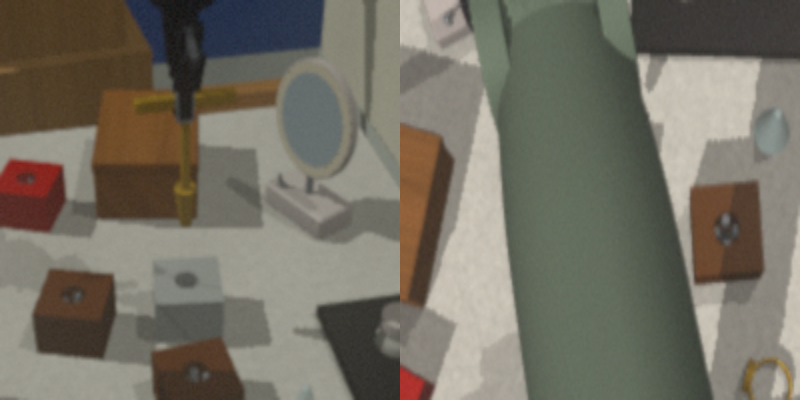

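The side crop shows the post upright above the marble hole, its lower end at crop (185,222), i.e. full-frame (332,160). The top view is hidden by the arm. Now I measure the shank axis against the hole.

Run:
```python
from h import *
z=np.load('side3.npz'); p=z['p']; P=cloud('side',z['d'].astype(float))
hsv=cv2.cvtColor(p,cv2.COLOR_RGB2HSV)
m=(hsv[:,:,1]>140)&(hsv[:,:,0]>17)&(hsv[:,:,0]<32)&(P[:,:,1]>190)&(P[:,:,1]<260)&(P[:,:,2]>120)
for v in range(98,166,2):
    u=np.where(m[v,300:370])[0]+300
    if len(u): 
        Q=P[v,u]; print(v,u.min(),u.max(),u.mean().round(2),np.nanmedian(Q,0).round(1), Q[:,1].min().round(1))
for Z in(138,188,288): print(Z,proj('side',[546.6,226.7,Z]))
```

```text
100 343 356 349.5 [589.  228.9 301.4] 226.2
102 324 357 344.57 [579.2 221.4 301.1] 219.3
104 307 357 331.64 [532.  221.3 300.6] 217.1
106 307 356 329.54 [527.3 219.5 296.7] 215.2
108 307 326 316.5 [509.2 218.1 295.1] 216.3
110 307 316 310.17 [492.9 218.8 291.1] 217.5
116 332 334 333.0 [548.  221.6 268.5] 219.7
118 330 334 332.0 [545.7 222.2 263.2] 220.3
120 330 334 332.0 [545.7 220.2 258.8] 219.2
122 330 334 332.0 [545.9 221.8 252.8] 220.1
124 330 334 332.0 [545.8 222.3 247. ] 219.5
126 330 334 332.0 [544.6 222.1 242. ] 215.3
128 330 334 332.0 [545.5 220.4 237.3] 219.6
130 330 334 332.0 [545.4 221.7 230.4] 219.7
132 330 334 332.0 [545.8 222.4 224.8] 221.6
134 330 334 332.0 [545.4 221.6 220.2] 219.1
136 330 334 332.0 [545.5 222.4 214.2] 219.7
138 330 334 332.0 [545.6 221.6 208.8] 219.6
140 331 333 332.0 [545.7 222.3 202.8] 219.7
142 329 335 332.0 [545.3 221.4 196.9] 220.4
144 327 336 331.5 [544.1 225.8 189.3] 220.5
146 327 336 331.5 [543.5 219.  187.7] 217.1
148 327 335 331.38 [543.  214.3 184.9] 211.3
150 328 330 329.0 [537.4 219.9 176.3] 217.6
152 328 331 329.33 [537.  218.  171.7] 213.5
154 331 331 331.0 [542.2 218.9 164.6] 218.9
158 333 333 333.0 [546.8 216.5 153.6] 216.5
138 [332.22414732 160.92225864]
188 [332.08682201 144.15778432]
288 [331.78621253 107.45981497]
```

Request:
arm_command(rows=[{"travel": [-0.001,-0.0016,0.01],"turn": [-0.001,-0.001,0],"gripper": -1},{"travel": [-0.001,-0.0016,0.025],"turn": [-0.001,-0.001,0],"gripper": -1},{"travel": [-0.001,-0.0016,0.04],"turn": [-0.001,-0.001,0],"gripper": -1},{"travel": [-0.001,-0.0016,0.052],"turn": [-0.001,-0.001,0],"gripper": -1},{"travel": [-0.001,-0.0016,0.061],"turn": [-0.001,-0.001,0],"gripper": -1},{"travel": [-0.001,-0.0016,0.065],"turn": [-0.001,-0.001,0],"gripper": -1},{"travel": [-0.001,-0.0016,0.065],"turn": [-0.001,-0.001,0],"gripper": -1},{"travel": [-0.001,-0.0016,0.065],"turn": [-0.001,-0.001,0],"gripper": -1}])

```text
time_s: 7.47
position: [548.6, 222.8, 385.5]
orientation: [-0.008, 1.0, -0.0, 0.001]
force: [0.6, -0.4, -1.3]
finger_gap: 12.5
```

Run:
```python
from h import *
plan([547,225,340],181)
ims=[]
for n,(a,b,c,d) in(('side',(130,220,290,380)),('top',(120,270,180,380))):
    p,d_=snapshot(n); np.savez(n+'4.npz',p=p,d=d_); ims.append(cv2.resize(p[a:b,c:d,::-1],(400,400)))
cv2.imwrite('pics/c4.png',np.hstack(ims))
```

```text
t 7.47 pos [548.6 222.8 385.5] travel [0.0017 0.0022 0.0455] turn [-0.0001  0.0022 -0.001 ] F [ 0.6 -0.4 -1.3] gap 12.5
```

View pics/c4.png

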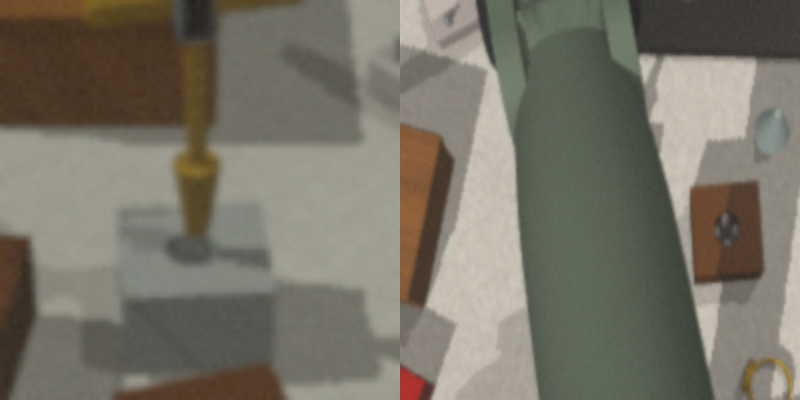

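```bash
cat > shank.py <<'E'
from h import *
def shank(name):
    z=np.load(name); p=z['p']; P=cloud('side',z['d'].astype(float))
    hsv=cv2.cvtColor(p,cv2.COLOR_RGB2HSV).astype(float)
    W=((hsv[:,:,1]>110)&(hsv[:,:,0]>14)&(hsv[:,:,0]<34)&(P[:,:,1]>190)&(P[:,:,1]<260))
    for v in range(130,192,2):
        u=np.where(W[v,315:350])[0]+315
        if len(u): print(v,u.min(),u.max(),u.mean().round(2),np.nanmedian(P[v,u],0).round(1))
if __name__=='__main__':
    import sys; shank(sys.argv[1])
    s=bot.sense(); X=s['position'];print(X.round(1),s['force'].round(1))
    for Z in (X[2]-312,X[2]-262,X[2]-180): print(Z.round(),proj('side',[X[0],X[1],Z]).round(1))
    print('hole',proj('side',[547,225,60]))
E
python3 shank.py side4.npz
```

```text
130 315 349 331.4 [532.6 216.4 235.2]
132 315 328 321.5 [519.  214.7 232.4]
134 315 327 321.0 [518.1 214.9 226.5]
140 332 335 333.67 [550.  219.  204.1]
142 332 335 333.5 [548.5 219.9 197.8]
144 332 335 333.5 [548.2 216.1 194.6]
146 332 335 333.5 [548.2 217.8 188. ]
148 332 335 333.5 [549.  219.6 180.7]
150 332 335 333.5 [548.3 217.3 176.8]
152 332 335 333.5 [548.2 217.6 170.6]
154 332 335 333.5 [548.2 217.4 164.5]
156 332 335 333.5 [548.1 216.9 159. ]
158 332 335 333.5 [548.  216.4 153.1]
160 333 335 334.0 [549.1 218.3 146.3]
162 333 335 334.0 [549.6 218.6 140. ]
164 332 336 334.0 [549.4 220.  132.5]
166 330 338 334.0 [549.7 223.4 124.8]
168 330 337 333.5 [547.9 215.7 123.2]
170 331 337 334.0 [547.9 211.4 120.5]
172 331 337 334.0 [548.  212.2 113.1]
174 331 336 333.5 [546.9 211.4 107.2]
176 332 336 334.0 [548.3 212.6  99.6]
178 332 335 333.5 [546.9 213.1  93.5]
180 333 335 334.0 [548.1 215.1  85.9]
182 334 334 334.0 [548.7 214.7  79.2]
[548.8 223.2 386.2] [-0.2 -0.3 -2.8]
74.0 [333.5 181.6]
124.0 [333.4 166. ]
206.0 [333.2 138.4]
hole [332.68931302 185.59134067]
```

Request:
arm_command(rows=[{"travel": [0.002,0.002,0],"turn": [0,0,0],"gripper": -1},{"travel": [0.002,0.002,0],"turn": [0,0,0],"gripper": -1},{"travel": [0.002,0.002,0],"turn": [0,0,0],"gripper": -1},{"travel": [0.002,0.002,0],"turn": [0,0,0],"gripper": -1}])

```text
time_s: 7.9
position: [546.4, 225.5, 385.7]
orientation: [-0.009, 1.0, 0.0, 0.001]
force: [-0.4, 1.0, -1.9]
finger_gap: 13.1
```

```bash
python3 - <<'E'
from h import *
p,d_=snapshot('side'); np.savez('side5.npz',p=p,d=d_); plan([547,225,340],181)
E
python3 shank.py side5.npz
```

```text
t 7.95 pos [546.4 225.4 385.6] travel [-0.0005 -0.0004  0.0456] turn [ 0.0001  0.0024 -0.    ] F [-0.1  1.3 -2.9] gap 12.8
130 315 349 331.12 [531.7 219.  233.7]
132 315 327 321.0 [518.2 217.9 230.9]
134 315 322 318.5 [512.1 218.5 226.1]
140 330 334 332.0 [545.1 222.1 203.1]
142 330 334 332.0 [545.1 219.6 198.3]
144 331 334 332.5 [546.3 220.3 192. ]
146 331 334 332.5 [546.9 221.7 186. ]
148 331 334 332.5 [546.5 222.9 179.3]
150 331 334 332.5 [546.1 219.1 175.6]
152 331 334 332.5 [546.7 222.1 168. ]
154 331 334 332.5 [546.2 220.6 163.1]
156 331 334 332.5 [546.1 220.1 157.2]
158 331 334 332.5 [545.8 218.2 152.4]
160 332 334 333.0 [547.  221.1 144.7]
162 331 334 332.5 [546.2 219.6 139.7]
164 330 336 333.0 [547.5 223.4 130.1]
166 329 337 333.0 [547.5 222.3 124. ]
168 329 336 332.5 [544.8 215.1 123.5]
170 329 336 332.5 [544.5 214.1 118.5]
172 330 335 332.5 [545.1 215.  111.6]
174 330 335 332.5 [544.7 214.9 105.1]
176 331 335 333.0 [546.2 216.   98.5]
178 331 334 332.5 [545.  216.4  91.2]
180 332 334 333.0 [547.1 217.4  84.5]
[546.4 225.4 385.6] [-0.1  1.3 -2.9]
74.0 [332.4 181.4]
124.0 [332.3 165.9]
206.0 [332.1 138.3]
hole [332.68931302 185.59134067]
```

Request:
arm_command(rows=[{"travel": [0,0,0.005],"turn": [0,0,0],"gripper": -1},{"travel": [0,0,0.01],"turn": [0,0,0],"gripper": -1},{"travel": [0,0,0.015],"turn": [0,0,0],"gripper": -1},{"travel": [0,0,0.02],"turn": [0,0,0],"gripper": -1},{"travel": [0,0,0.025],"turn": [0,0,0],"gripper": -1},{"travel": [0,0,0.029],"turn": [0,0,0],"gripper": -1},{"travel": [0,0,0.031],"turn": [0,0,0],"gripper": -1},{"travel": [0,0,0.032],"turn": [0,0,0],"gripper": -1},{"travel": [0,0,0.032],"turn": [0,0,0],"gripper": -1}])

```text
time_s: 8.7
position: [546.5, 225.3, 353.1]
orientation: [-0.009, 1.0, -0.0, 0.001]
force: [0.0, 0.5, -2.0]
finger_gap: 13.1
```

Run:
```python
from h import *
p,d_=snapshot('side'); np.savez('side6.npz',p=p,d=d_); plan([547,225,342],181)
cv2.imwrite('pics/c6.png',cv2.resize(p[130:220,290:380,::-1],(500,500)))
```

```text
t 8.75 pos [546.5 225.3 353.4] travel [-0.0004 -0.0003  0.0114] turn [ 0.      0.0021 -0.0003] F [-0.7  0.  -1.4] gap 12.5
```

View pics/c6.png

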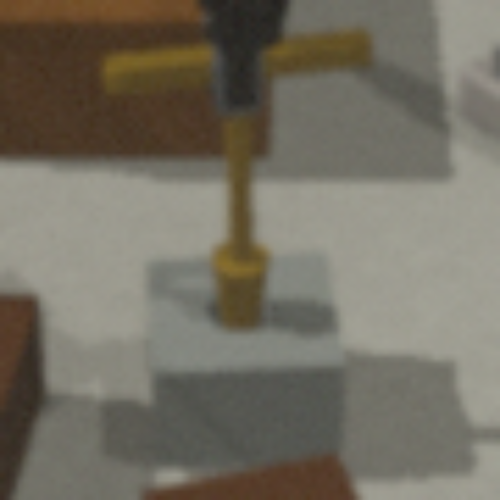

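The shank is entering the hole at crop (240,315) with no side load. Easing down in small steps.

Request:
arm_command(rows=[{"travel": [0,0,0.001],"turn": [0,0,0],"gripper": -1},{"travel": [0,0,0.002],"turn": [0,0,0],"gripper": -1},{"travel": [0,0,0.003],"turn": [0,0,0],"gripper": -1},{"travel": [0,0,0.004],"turn": [0,0,0],"gripper": -1},{"travel": [0,0,0.004],"turn": [0,0,0],"gripper": -1}])

```text
time_s: 9.17
position: [546.4, 225.3, 349.2]
orientation: [-0.009, 1.0, -0.0, 0.001]
force: [-0.3, -0.2, -1.1]
finger_gap: 12.7
```

Request:
arm_command(rows=[{"travel": [0,0,0.001],"turn": [0,0,0],"gripper": -1},{"travel": [0,0,0.002],"turn": [0,0,0],"gripper": -1},{"travel": [0,0,0.002],"turn": [0,0,0],"gripper": -1}])

```text
time_s: 9.42
position: [546.5, 225.3, 347.2]
orientation: [-0.009, 1.0, -0.0, 0.001]
force: [1.4, 1.0, -1.6]
finger_gap: 13.3
```

Request:
arm_command(rows=[{"travel": [0,0,0.0005],"turn": [0,0,0],"gripper": -1},{"travel": [0,0,0.001],"turn": [0,0,0],"gripper": -1},{"travel": [0,0,0.001],"turn": [0,0,0],"gripper": -1}])

```text
time_s: 9.67
position: [546.5, 225.3, 346.3]
orientation: [-0.009, 1.0, -0.0, 0.001]
force: [-0.1, -0.1, -2.7]
finger_gap: 12.8
```

Request:
arm_command(rows=[{"travel": [0,0,0.0005],"turn": [0,0,0],"gripper": -1},{"travel": [0,0,0.001],"turn": [0,0,0],"gripper": -1},{"travel": [0,0,0.001],"turn": [0,0,0],"gripper": -1}])

```text
time_s: 9.92
position: [546.5, 225.3, 345.4]
orientation: [-0.009, 1.0, 0.0, 0.001]
force: [1.3, 0.2, -2.5]
finger_gap: 12.6
```

Request:
arm_command(rows=[{"travel": [0,0,0.0005],"turn": [0,0,0],"gripper": -1},{"travel": [0,0,0.001],"turn": [0,0,0],"gripper": -1},{"travel": [0,0,0.001],"turn": [0,0,0],"gripper": -1}])

```text
time_s: 10.17
position: [546.5, 225.3, 344.4]
orientation: [-0.009, 1.0, -0.0, 0.001]
force: [0.4, -0.2, -1.5]
finger_gap: 13.1
```

Request:
arm_command(rows=[{"travel": [0,0,0.0005],"turn": [0,0,0],"gripper": -1},{"travel": [0,0,0.001],"turn": [0,0,0],"gripper": -1},{"travel": [0,0,0.001],"turn": [0,0,0],"gripper": -1}])

```text
time_s: 10.42
position: [546.6, 225.3, 343.7]
orientation: [-0.009, 1.0, 0.0, 0.001]
force: [-0.8, -0.1, 2.0]
finger_gap: 13.3
```

Contact at about 4.5 N net, 27 mm below the mouth, which is in the expected 25 to 31 mm range. Check, then release.

Run:
```python
from h import *
for i in range(3):
    p,d_=snapshot('side'); print(bot.sense()['force'].round(1))
np.savez('side7.npz',p=p,d=d_); plan([547,225,342],181)
cv2.imwrite('pics/c7.png',cv2.resize(p[130:220,290:380,::-1],(500,500)))
```

```text
[ 0.5 -0.   0.8]
[1.2 0.  1.6]
[-0.1 -0.4  1.3]
t 10.57 pos [546.6 225.3 343.7] travel [-0.0004 -0.0003  0.0017] turn [ 0.0002  0.0027 -0.0002] F [-0.1 -0.4  1.3] gap 12.9
```

View pics/c7.png

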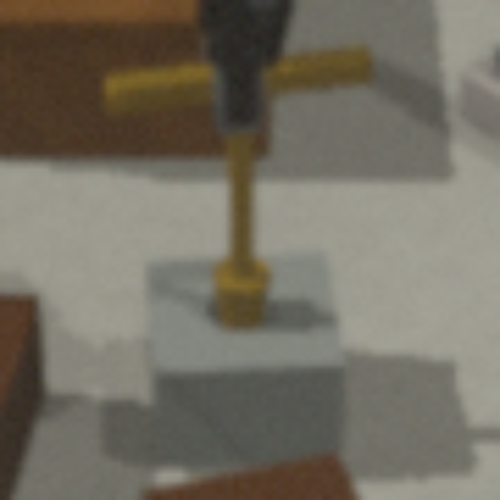

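It stands straight in the socket at crop (240,300). Releasing and backing off.

Request:
arm_command(rows=[{"travel": [0,0,0],"turn": [0,0,0],"gripper": 0.3},{"travel": [0,0,0],"turn": [0,0,0],"gripper": 0.3},{"travel": [0,0,0],"turn": [0,0,0],"gripper": 0.3},{"travel": [0,0,0],"turn": [0,0,0],"gripper": 0.3},{"travel": [0,0,0],"turn": [0,0,0],"gripper": 0.3},{"travel": [0,0,-0.01],"turn": [0,0,0],"gripper": 0.3},{"travel": [0,0,-0.025],"turn": [0,0,0],"gripper": 0.3},{"travel": [0,0,-0.04],"turn": [0,0,0],"gripper": 0.3},{"travel": [0,0,-0.055],"turn": [0,0,0],"gripper": 0.3},{"travel": [0,0,-0.06],"turn": [0,0,0],"gripper": -1},{"travel": [0,0,-0.06],"turn": [0,0,0],"gripper": -1},{"travel": [0,0,-0.06],"turn": [0,0,0],"gripper": -1}])

```text
time_s: 11.57
position: [546.4, 225.3, 403.5]
orientation: [-0.009, 1.0, 0.0, 0.001]
force: [-0.6, -0.3, -0.6]
finger_gap: 19.8
```

Request:
arm_command(rows=[{"travel": [0,0,0],"turn": [0,0,0],"gripper": -1},{"travel": [0,0,0],"turn": [0,0,0],"gripper": -1},{"travel": [0,0,0],"turn": [0,0,0],"gripper": -1}])

```text
time_s: 11.82
position: [546.2, 225.2, 402.5]
orientation: [-0.009, 1.0, -0.0, 0.0]
force: [-0.2, -0.2, -0.5]
finger_gap: -0.1
```

Run:
```python
from h import *
for i in range(2):
    p,d_=snapshot('side'); print(bot.sense()['force'].round(1))
np.savez('side8.npz',p=p,d=d_); plan([547,225,373],181)
cv2.imwrite('pics/c8.png',cv2.resize(p[110:220,280:390,::-1],(550,550)))
P=cloud('side',d_.astype(float)); hsv=cv2.cvtColor(p,cv2.COLOR_RGB2HSV)
m=(hsv[:,:,1]>120)&(hsv[:,:,0]>15)&(hsv[:,:,0]<32)&(P[:,:,2]>178)&(P[:,:,2]<210)&(abs(P[:,:,1]-225)<30)&(abs(P[:,:,0]-547)<75)
Q=P[m]; print(len(Q),Q.mean(0),cv2.minAreaRect(Q[:,:2].astype(np.float32)),np.percentile(Q[:,2],[5,50,95]))
```

```text
[-0.6 -0.5 -0.5]
[ 0.4 -0.1  0.9]
t 11.92 pos [546.2 225.3 402.7] travel [-0.0007 -0.0003  0.0297] turn [-0.0003  0.0009 -0.0003] F [ 0.4 -0.1  0.9] gap -0.2
315 [542.03863006 220.84711932 192.09410855] ((546.7161254882812, 223.06063842773438), (118.52105712890625, 19.09261703491211), 1.9669501781463623) [183.23043326 193.71911081 196.98077248]
```

View pics/c8.png

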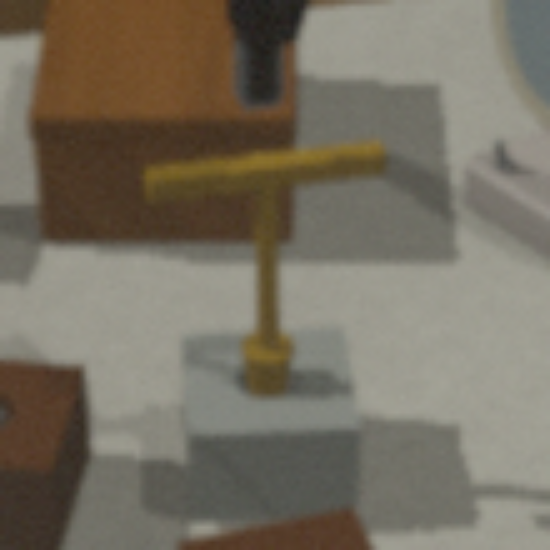

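The post stands alone, bar centre at crop (268,170), top at z≈196, fingers shut above it. First tap: push to about 35 mm depth, above any possible plug, then lift.

Request:
arm_command(rows=[{"travel": [0,0,0.012],"turn": [0,0,0],"gripper": -1},{"travel": [0,0,0.024],"turn": [0,0,0],"gripper": -1},{"travel": [0,0,0.03],"turn": [0,0,0],"gripper": -1},{"travel": [0,0,0.033],"turn": [0,0,0],"gripper": -1},{"travel": [0,0,0.035],"turn": [0,0,0],"gripper": -1},{"travel": [0,0,0.037],"turn": [0,0,0],"gripper": -1},{"travel": [0,0,0.039],"turn": [0,0,0],"gripper": -1},{"travel": [0,0,0.04],"turn": [0,0,0],"gripper": -1}])

```text
time_s: 12.58
position: [547.4, 225.6, 365.9]
orientation: [-0.009, 1.0, 0.001, 0.003]
force: [-0.3, -0.4, 10.8]
finger_gap: 0.5
```

Request:
arm_command(rows=[{"travel": [0,0,-0.008],"turn": [0,0,0],"gripper": -1},{"travel": [0,0,-0.02],"turn": [0,0,0],"gripper": -1},{"travel": [0,0,-0.02],"turn": [0,0,0],"gripper": -1}])

```text
time_s: 12.83
position: [547.1, 225.5, 385.9]
orientation: [-0.009, 1.0, 0.0, 0.003]
force: [0.2, 0.7, 0.2]
finger_gap: -0.2
```

Run:
```python
from h import *
p,d_=snapshot('side')
plan([547,225,373],181)
cv2.imwrite('pics/c9.png',cv2.resize(p[110:220,280:390,::-1],(550,550)))
```

```text
t 12.88 pos [547.  225.4 384.9] travel [ 0.     -0.0004  0.0119] turn [ 0.0006  0.0047 -0.0003] F [-0.3  0.5 -0.1] gap -0.1
```

View pics/c9.png

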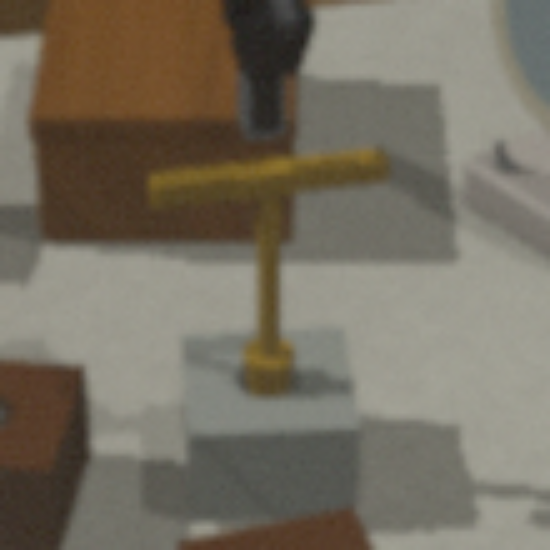

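First tap drove it about 4 mm (10.8 N). Stiffness is roughly 4 N/mm. Second tap.

Request:
arm_command(rows=[{"travel": [0,0,0.008],"turn": [0,0,0],"gripper": -1},{"travel": [0,0,0.015],"turn": [0,0,0],"gripper": -1},{"travel": [0,0,0.019],"turn": [0,0,0],"gripper": -1},{"travel": [0,0,0.021],"turn": [0,0,0],"gripper": -1},{"travel": [0,0,0.023],"turn": [0,0,0],"gripper": -1},{"travel": [0,0,0.024],"turn": [0,0,0],"gripper": -1},{"travel": [0,0,0.025],"turn": [0,0,0],"gripper": -1},{"travel": [0,0,0.026],"turn": [0,0,0],"gripper": -1}])

```text
time_s: 13.55
position: [546.8, 225.4, 358.2]
orientation: [-0.009, 1.0, 0.0, 0.002]
force: [-1.9, -0.8, 11.3]
finger_gap: 0.0
```

Request:
arm_command(rows=[{"travel": [0,0,0.001],"turn": [0,0,0],"gripper": -1},{"travel": [0,0,0.001],"turn": [0,0,0],"gripper": -1}])

```text
time_s: 13.72
position: [546.9, 225.4, 357.6]
orientation: [-0.009, 1.0, 0.0, 0.002]
force: [-1.3, -0.9, 13.1]
finger_gap: 0.1
```

Request:
arm_command(rows=[{"travel": [0,0,0.001],"turn": [0,0,0],"gripper": -1},{"travel": [0,0,0.001],"turn": [0,0,0],"gripper": -1}])

```text
time_s: 13.88
position: [547.2, 225.6, 357.5]
orientation: [-0.009, 1.0, 0.001, 0.003]
force: [-1.3, -0.2, 17.3]
finger_gap: -0.2
```

Request:
arm_command(rows=[{"travel": [0,0,0.001],"turn": [0,0,0],"gripper": -1},{"travel": [0,0,0.001],"turn": [0,0,0],"gripper": -1}])

```text
time_s: 14.05
position: [547.6, 225.6, 357.5]
orientation: [-0.009, 1.0, 0.001, 0.004]
force: [-1.9, -0.9, 20.7]
finger_gap: -0.2
```

It stopped dead at TCP z 357.5 while the force rose to 20.7 N, so this is the plug. Lift, then one more firm tap to confirm.

Request:
arm_command(rows=[{"travel": [0,0,-0.006],"turn": [0,0,0],"gripper": -1},{"travel": [0,0,-0.018],"turn": [0,0,0],"gripper": -1},{"travel": [0,0,-0.02],"turn": [0,0,0],"gripper": -1},{"travel": [0,0,-0.02],"turn": [0,0,0],"gripper": -1}])

```text
time_s: 14.38
position: [546.5, 225.3, 374.0]
orientation: [-0.009, 1.0, -0.0, 0.001]
force: [0.2, 0.3, -0.1]
finger_gap: -0.1
```

Request:
arm_command(rows=[{"travel": [0,0,0.007],"turn": [0,0,0],"gripper": -1},{"travel": [0,0,0.012],"turn": [0,0,0],"gripper": -1},{"travel": [0,0,0.015],"turn": [0,0,0],"gripper": -1},{"travel": [0,0,0.016],"turn": [0,0,0],"gripper": -1},{"travel": [0,0,0.017],"turn": [0,0,0],"gripper": -1},{"travel": [0,0,0.018],"turn": [0,0,0],"gripper": -1},{"travel": [0,0,0.019],"turn": [0,0,0],"gripper": -1}])

```text
time_s: 14.97
position: [547.2, 225.5, 357.5]
orientation: [-0.009, 1.0, 0.001, 0.003]
force: [-2.7, -0.3, 20.9]
finger_gap: 0.0
```

Request:
arm_command(rows=[{"travel": [0,0,0.0005],"turn": [0,0,0],"gripper": -1},{"travel": [0,0,0.001],"turn": [0,0,0],"gripper": -1}])

```text
time_s: 15.13
position: [547.5, 225.6, 357.5]
orientation: [-0.009, 1.0, 0.001, 0.004]
force: [-2.4, 0.1, 21.5]
finger_gap: 0.1
```

It did not move at 21.5 N, so it is locked. Retracting fully clear and taking last views.

Request:
arm_command(rows=[{"travel": [0,0,-0.006],"turn": [0,0,0],"gripper": -1},{"travel": [0,0,-0.02],"turn": [0,0,0],"gripper": -1},{"travel": [0,0,-0.04],"turn": [0,0,0],"gripper": -1},{"travel": [0,0,-0.06],"turn": [0,0,0],"gripper": -1},{"travel": [0,0.02,-0.08],"turn": [0,0,0],"gripper": -1},{"travel": [0.02,0.05,-0.09],"turn": [0,0,0],"gripper": -1},{"travel": [0.04,0.08,-0.09],"turn": [0,0,0],"gripper": -1},{"travel": [0.07,0.11,-0.09],"turn": [0,0,0],"gripper": -1},{"travel": [0.1,0.14,-0.09],"turn": [0,0,0],"gripper": -1},{"travel": [0.13,0.17,-0.09],"turn": [0,0,0],"gripper": -1},{"travel": [0.13,0.17,-0.09],"turn": [0,0,0],"gripper": -1},{"travel": [0.13,0.17,-0.09],"turn": [0,0,0],"gripper": -1}])

```text
time_s: 16.13
position: [411.5, 394.5, 443.3]
orientation: [-0.011, 1.0, -0.0, 0.0]
force: [0.5, -0.2, -0.2]
finger_gap: -0.1
```

Run:
```python
from h import *
ims=[]
for n in('side','top'):
    p,d_=snapshot(n); P=cloud(n,d_.astype(float)); hsv=cv2.cvtColor(p,cv2.COLOR_RGB2HSV)
    m=(hsv[:,:,1]>120)&(hsv[:,:,0]>15)&(hsv[:,:,0]<32)&(P[:,:,2]>172)&(P[:,:,2]<200)&(abs(P[:,:,1]-225)<30)&(abs(P[:,:,0]-547)<75)
    Q=P[m]; print(n,len(Q))
    if len(Q)>20: print(Q.mean(0),cv2.minAreaRect(Q[:,:2].astype(np.float32)),np.percentile(Q[:,2],[5,50,95]))
    ims.append(p[:,:,::-1])
    q=np.load(n+'0.npz')['p'].astype(int)
im=np.hstack([ims[0][90:390,220:440],ims[1][120:320,120:520]][:1]); 
cv2.imwrite('pics/fin_s.png',ims[0]); cv2.imwrite('pics/fin_t.png',ims[1]); plan([547,225,373],181)
```

```text
side 288
[545.82423516 221.67644944 180.27129418] ((548.905029296875, 223.5543212890625), (119.55318450927734, 18.429447174072266), 1.1601765155792236) [173.60834236 181.45784706 184.57041869]
top 252
[546.10883888 224.29033752 184.51306569] ((547.0697631835938, 223.6090545654297), (114.72290802001953, 12.081267356872559), 1.9341928958892822) [180.71828272 184.66235924 187.63248566]
t 16.23 pos [413.6 392.9 443.4] travel [-0.1303 -0.1701  0.0708] turn [-0.001   0.0017 -0.    ] F [ 0.7 -0.6  0.5] gap -0.2
```

View pics/fin_s.png

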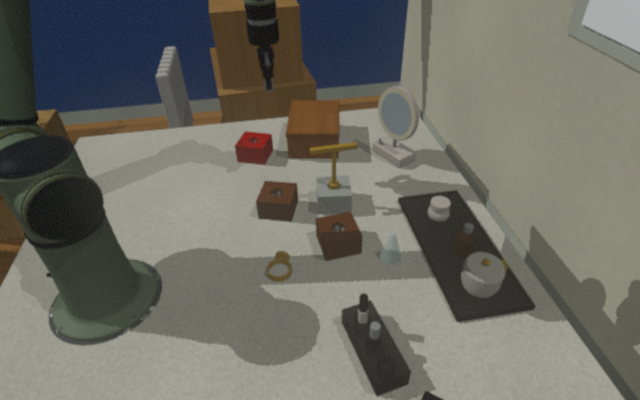

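View pics/fin_t.png

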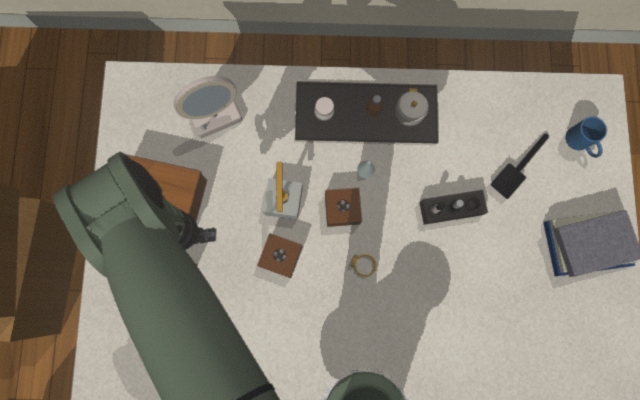

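The post stands upright in the marble block at side (333,165) and top (281,188), bar top at z≈184.5, so about 39.5 mm deep. The cone, watch and tubes are at their first pixel positions. Handing in.

```bash
python3 -c "
from workcell import ticket
print(ticket.close_job())"
```

```text
the job is handed in; nothing more can be done
None
```

The post now stands upright and locked in the marble block, and I handed the job in at about 16 s. `ticket.close_job()` reports no verdict.

- **Setting in:** I lifted the post out of the organiser and set it in lightly, at about 4 N. It stopped about 27 mm below the mouth and stood there by itself once released.
- **Tapping:** I gave it three separate taps with the shut fingers.
  - The first drove it about 4 mm.
  - The second took it down until it stopped dead on the plug, with readings up to 20.7 N.
  - The third reached 21.5 N without it moving, the fingers stopping at the same height. All readings stayed below 30 N, but force was read only at the end of each move call, not continuously.
- **Last checks:**
  - The crossbar top measured z ≈ 184.5 mm from the top camera, which puts the post about 39.5 mm below the mouth. The arm's own reading gave 39.4 mm.
  - The side camera gave heights 2–3 mm lower because it sees mostly the bar's flank.
  - By eye in the pictures, the ring cone, watch and both tubes are where they were, and the arm is well clear.

No check failed.

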